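Roll the microscope pillar into its V-cradle

ROBOT

A 6-joint arm with a two-finger parallel gripper is mounted at the origin on the work surface. World frame = base frame: x ahead of the robot, y to its left, z up, the work surface at z = 0. Lengths are in m, angles in rad, forces in N, time in s.
With the tool pointing down it reaches from about 0.35 to 0.975 m from the base axis. Payload 4.9 kg.
Tool frame: the origin (TCP) lies on the front face of the gripper's body, between the roots of the fingers; the fingertips stand ctrl.finger_overhang ahead of it and the grasp point (between the pads) lies 54 mm ahead of it (ctrl.finger_overhang is the distance from the TCP to the fingertips, in m); z points along the fingers, y is the line along which they close (so a half turn about z gives the same grasp; the last joint's range is limited). The gripper opens to 85 mm and grips with 20 to 120 N. Pads are 22 mm wide; open, the fingers measure 114 mm over their backs; the gripper's body (76 mm by 85 mm) begins 54 mm behind the grasp point. The pads swing forward as they close: fully open they stand 13 mm farther back than shut.
Start: joints at [-0.119, 0.053, 1.613, -0, 1.476, -0.119], TCP at [0.625, 0, 0.304] pointing down, gripper open.
Joint ranges: [-3.01, 3.01], [-1.01, 2.22], [0.06, 2.58], [-1.02, 4.17], [0.09, 2.62], [-3.14, 3.14]. Speed limits (rad/s): [2.57, 2.57, 3.14, 3.14, 3.14, 3.14].

INTERFACE

Orientations are given as a rotation vector (axis times angle).
In Python, from station import ctrl, vision gives the robot as it stands. The module is installed in compiled form; this text tells all that it offers.
- The arm moves only by the tool drive_tool, never from a script. Its argument "rows" is a list of rows, each a list of 2 entries, a list of its own where there are three numbers: the shift along the tool's x, y, z in m, then the turn about the tool's z in rad. A call has 1 to 10 rows; each row shifts and turns the commanded pose from where the row before left it, along the tool's axes as they then stand; what a row does not reach is not made up. A row lasts 1/10 s, in which the tool goes at most 50 mm and 8.59 degrees, less where a joint would pass 70% of its speed; a pose out of reach is approached as far as the arm can. A call with a gripper value outside its range is refused whole. "jaw" is the closure, from 0 (fully open) to 1 (shut), set as the call begins (left out, the last holds). The fingers move at their own pace and stop on an object; "grip_force" is the grip in N (left out, the last holds). Time passes only in rows, so rows that do not move let the fingers close. It gives the time, the measured TCP pose, the force, the opening and the grip force at its end, in the units of the state.
- ctrl.get_obs(): the state, without advancing time (a new reading comes with each control period).
- vision.get_image(name): name is "scene" or "side" or "wrist"; returns a dict with "image" (384x512x3 uint8, blue, green, red), "vertical_fov" (degrees; the focal length in pixels is half the picture's height over the tangent of half this angle, whatever the lens; pixels are square), "cx", "cy" (the principal point, pixels), "dist_coeffs" ([k1, k2, p1, p2, k3] as OpenCV has them; the pictures are not rectified), "R" (3x3) and "t" (3): a world point X has camera coordinates R X + t. Camera axes: x right, y down, z forward; pixel columns grow to the right and rows downward; lengths in m; the calibration is good to about 2 mm. A picture is of the moment at which its call begins. There is no depth.
- ctrl.finish_job(): hands the job in; it is judged then, once.
The state is a dict: "t": time; "q": joint angles; "dq": joint speeds; "effort": joint torques, N m; "tool_pos": TCP position; "tool_rot": TCP orientation; "contact_force": force on the tool from outside, world axes, zero at the start; "wrist_torque": the same for the moment, N m; "opening": finger opening in m; "grip_force": force on a finger pad.
Only numpy, scipy, OpenCV 4.12 (cv2) and the standard library are available. Lean on these libraries where they do the work, as an engineer would, in place of code of your own. Each camera call takes 0.05 s, during which the arm holds its last target. There are 200 camera calls.

TASK

Gently roll the steel pillar along the bench by pushing on its side, up the ramp and into the groove of the V-cradle, then push on its near end until its far end rests against the cradle's stop. Do not grip it, pick it up or carry it, and leave the other things on the bench where they are.

Things in the scene. Friction and masses are not known exactly. Their poses are not given: they have to be found in the camera images.
- pillar: The stand pillar: polished stainless tube with black plugged ends, lying on the bench, 32 mm diameter, 170 mm long, about 0.4 kg, slightly oiled (friction about 0.25). Origin on its axis at mid length; its x axis runs along the tube, y and z turn as it rolls. Starts on the cradle's ramp side (+y), 13 to 20 cm from the groove, up to 11 degrees out of line, its far end short of the stop.
- cradle: V-cradle: low aluminium block fixed to the bench. Origin at bench height under the groove's middle line; x along the groove, away from the robot; z up. Spans x -95 to +65 mm, y -40 to +59 mm. 90-degree groove centred on y = 0; its -y flank goes up to 22 mm high at y = -24 mm. The bedded pillar's axis lies at y = 0, z = 20.6 mm; end on the stop, its middle is at x = -20 mm. Near end of the groove is open.
- crest (a point): Middle of the low edge between ramp and groove, at cradle x = -15, y = +14, z = 12 mm. From here a plain 15-degree ramp falls towards cradle +y, down to bench level at y = +59 mm; it is as long as the block.
- stop (a point): Point on the near face of the cradle's steel stop plate, at cradle x = +65, y = 0, z = 20.6 mm, where the pillar's far end comes to rest. The plate is 12 mm thick, 32 mm high, and spans cradle y = -27 to +17 mm. The seated pillar's near end then sticks out 10 mm beyond the block.
- collar: Bystander: dark steel clamp collar (ring) lying flat, 52 mm outside, 33 mm bore, 22 mm high. Origin at the centre of its underside.
- eyepiece: Bystander: black microscope eyepiece standing upright, 40 mm across, 62 mm high. Origin at the centre of its underside.
- cap: Bystander: orange screw cap lying flat, 38 mm across, 17 mm high. Origin at the centre of its underside.
- rack: Bystander: white perforated tube rack, 85 x 125 x 30 mm (x, y, z at yaw 0). Origin at the centre of its underside.
- vial: Bystander: small brown glass bottle with black cap, 36 mm across, 70 mm high. Origin at the centre of its underside.
- driver: Bystander: screwdriver with black handle lying on the bench, 160 mm long along its own x axis. Origin at the centre of its underside.
- dish: Bystander: clear shallow dish, 60 mm across, 14 mm high. Origin at the centre of its underside.
Mind the look-alikes: they are no part of the job. Of the things like the pillar, leave any that is brown, orange or turquoise; of the rest the smaller one is meant.

How it is judged:
By the outcome, as a careful person would: the job done as asked, in the order asked, and still so for the second after the job is handed in, with the robot touching nothing.
It also fails if it takes over 48 s, if anything falls off the work surface, if the arm or the gripper's body presses on something with over 40 N, if the wrist force passes 120 N, or if a joint passes its speed limit or range.

## Working session

There is one attempt and no reset: what is moved stays moved. The work goes in short steps, Python scripts to look and compute and a tool call to move; the robot and the scene stay as the last step left them, time stands still between calls to the robot, and variables do not carry over. Pictures are saved under pics/ and viewed, at most 10 in all, crops included, and the job is handed in when it is done.

Besides the shell and the picture viewer there is one more tool, called by a JSON object that holds its "fn" and its "kwargs", one argument or row to a line. drive_tool: Moves the arm, as the interface text tells. Its arguments: {"type":"object","properties":{"rows":{"type":"array","items":{"type":"array"}},"jaw":{"type":"number"},"grip_force":{"type":"number"}},"required":["rows"]}

```bash
mkdir -p pics
cat > h.py <<'E'
import numpy as np, cv2
from station import ctrl, vision
def K(c):
    f=192/np.tan(np.radians(c["vertical_fov"])/2); return np.array([[f,0,c["cx"]],[0,f,c["cy"]],[0,0,1.]])
def ray(c,uv):
    p=cv2.undistortPoints(np.array(uv,float).reshape(-1,1,2),K(c),np.array(c["dist_coeffs"],float)).reshape(-1,2)
    R=np.array(c["R"]);o=-R.T@np.array(c["t"]); return o,np.c_[p,np.ones(len(p))]@R
def onplane(c,uv,z):
    o,d=ray(c,uv); return o+d*((z-o[2])/d[:,2])[:,None]
def proj(c,X):
    r=cv2.Rodrigues(np.array(c["R"],float))[0]
    return cv2.projectPoints(np.array(X,float).reshape(-1,3),r,np.array(c["t"],float),K(c),np.array(c["dist_coeffs"],float))[0].reshape(-1,2)
E
python3 - <<'E'
from h import *
import pickle
o=ctrl.get_obs();print(o,ctrl.finger_overhang)
cs={n:vision.get_image(n) for n in("scene","side","wrist")}
pickle.dump(cs,open("c0.pkl","wb"))
for n in cs:
    c=cs[n];print(n,c["vertical_fov"],c["cx"],c["cy"],c["dist_coeffs"],-np.array(c["R"]).T@c["t"])
    cv2.imwrite(f"pics/{n}0.png",cv2.resize(c["image"],(800,600)))
E
```

```text
{'t': 0.0, 'q': array([-1.18990919e-01,  5.33591270e-02,  1.61430113e+00,  7.11081774e-06,
        1.47600567e+00, -1.18952540e-01]), 'dq': array([-6.87997734e-04,  5.13435899e-04, -4.47469285e-04,  7.07010501e-04,
        2.63927450e-05,  3.25696838e-04]), 'effort': array([ 2.70554956e-04, -3.93670499e+01, -3.70175600e+01, -1.62778279e-04,
        6.93513779e-03, -6.06393527e-06]), 'tool_pos': array([6.24521915e-01, 6.47248079e-05, 3.02657202e-01]), 'tool_rot': array([-2.22032893e+00, -2.22024221e+00,  2.00344439e-03]), 'contact_force': array([-0.05223254, -0.50821375, -0.69317996]), 'wrist_torque': array([ 0.00635389, -0.00156454, -0.03607324]), 'grip_force': 0.0, 'opening': 0.08566821822655771} 0.0726
scene 43.629382284235746 253.95016129157335 187.98366892056427 [-0.13594925  0.          0.          0.          0.        ] [ 1.14740187 -0.52882019  0.90640356]
side 49.68528462200308 255.35719542409825 190.4846950224131 [-0.10701317  0.          0.          0.          0.        ] [ 0.22140882 -0.64798218  0.87645477]
wrist 60.50106707036485 253.0999535171156 191.23621000219552 [-0.02053454  0.          0.          0.          0.        ] [0.62358754 0.07907087 0.37250772]
```

View pics/scene0.png

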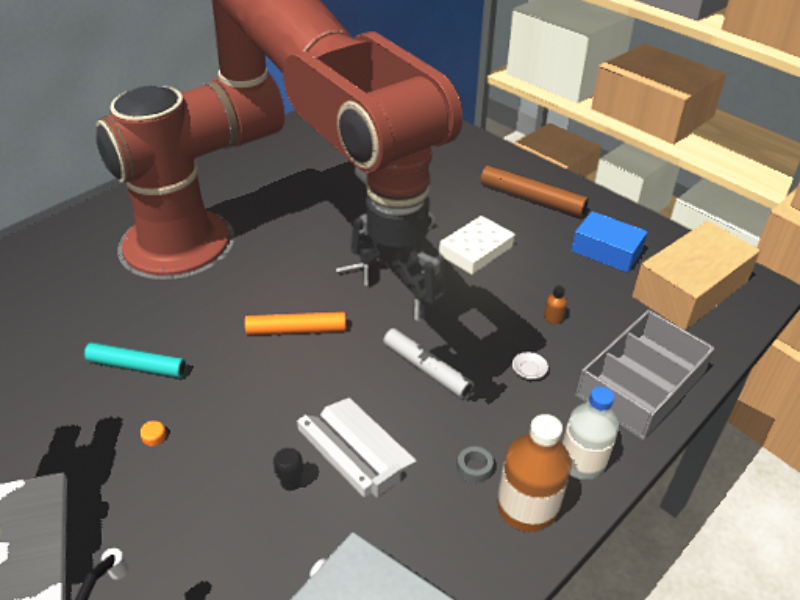

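View pics/side0.png

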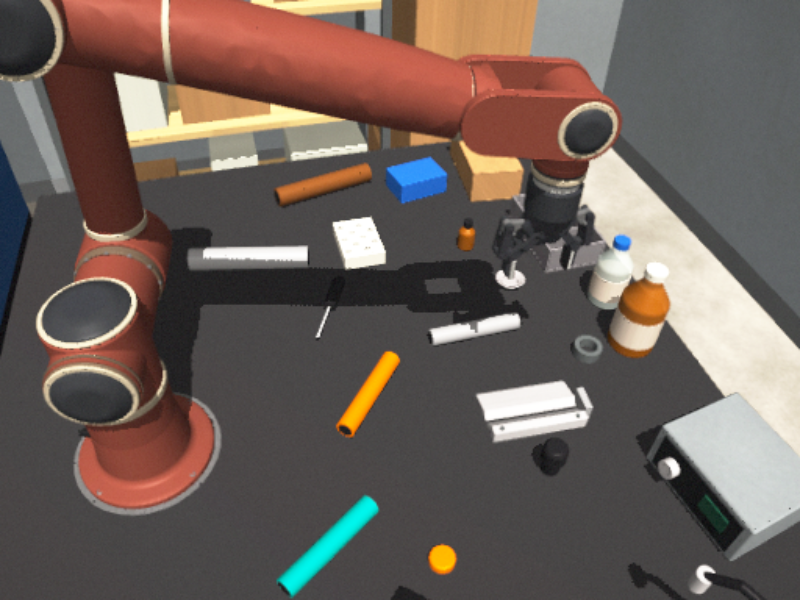

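Scene: the cradle is at about (355,447) and the pillar at (428,362). Side: there are two grey tubes, a small one at (475,329) and a large one at (248,257). The others are brown, orange and turquoise. The small grey one is the one meant, so I'll confirm it in an enlarged crop.

Run:
```python
from h import *
import pickle
cs=pickle.load(open("c0.pkl","rb"))
a=cs["scene"]["image"][200:325,185:310]; b=cs["side"]["image"][190:315,265:390]
a=cv2.resize(a,None,fx=3.2,fy=3.2,interpolation=cv2.INTER_CUBIC);b=cv2.resize(b,None,fx=3.2,fy=3.2,interpolation=cv2.INTER_CUBIC)
cv2.imwrite("pics/crop1.png",np.hstack([a,b]))
# pillar ends from side: mask
for n,(r0,r1,x0,x1) in {"scene":(205,258,240,308),"side":(196,224,270,338)}.items():
    g=cs[n]["image"][r0:r1,x0:x1].min(2)
    m=(g>95).astype(np.uint8);ps=np.argwhere(m)[:,::-1].astype(np.float32)
    rc=cv2.minAreaRect(ps);print(n,len(ps),cv2.boxPoints(rc)+[x0,r0])
    print(onplane(cs[n],cv2.boxPoints(rc)+[x0,r0],0.016).round(4))
```

```text
scene 745 [[236.10547304 207.34466743]
 [295.75812531 202.66602898]
 [299.67100143 252.55521393]
 [240.01834869 257.23384857]]
[[ 0.4599  0.1033  0.016 ]
 [ 0.5595  0.2326  0.016 ]
 [ 0.6851  0.105   0.016 ]
 [ 0.5939 -0.0098  0.016 ]]
side 613 [[273.84615684 210.23076534]
 [331.34615326 198.73077011]
 [333.46153641 209.30769253]
 [275.96154022 220.80768776]]
[[0.5076 0.133  0.016 ]
 [0.6885 0.1365 0.016 ]
 [0.6774 0.0941 0.016 ]
 [0.5013 0.0921 0.016 ]]
```

View pics/crop1.png

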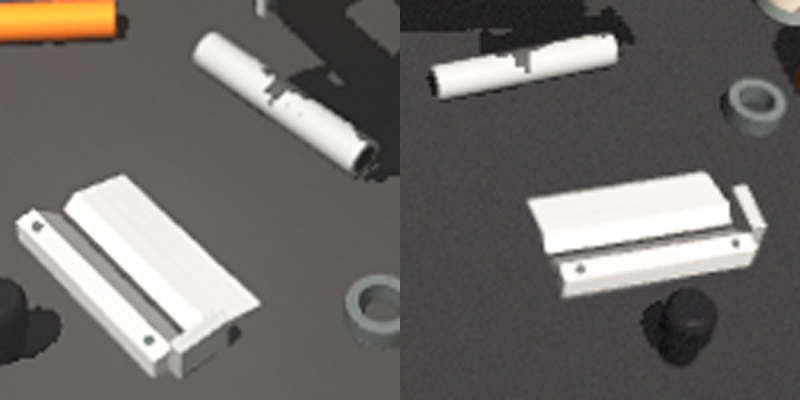

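The crop confirms it: a plain polished tube with black plugs, the smaller of the two grey ones. Its scene ends are near crop (207,48) and (366,157), and its side ends near (436,82) and (614,50). Next I'll measure the cradle corners and the tube.

Run:
```python
from h import *
import pickle
cs=pickle.load(open("c0.pkl","rb"));S,D=cs["scene"],cs["side"]
sc=lambda L:np.array(L,float)/3.2+[185-.34,200-.34]
sd=lambda L:(np.array(L,float)-[400,0])/3.2+[265-.34,190-.34]
def rep(n,P):
    d=P[1]-P[0];print(n,P.round(4).tolist(),"len",np.linalg.norm(d).round(4),"yaw",np.degrees(np.arctan2(d[1],d[0])).round(2))
rep("toe scene",onplane(S,sc([[124,176],[261,303]]),0))
rep("toe side",onplane(D,sd([[527,199],[708,172]]),0))
rep("crest scene",onplane(S,sc([[65,208],[185,334]]),.012))
rep("crest side",onplane(D,sd([[547,251],[730,221]]),.012))
rep("outer top scene",onplane(S,sc([[17,222],[155,360]]),.022))
rep("bottom -y side",onplane(D,sd([[563,297],[755,265]]),0))
rep("pillar scene",onplane(S,sc([[207,48],[366,157]]),.016))
rep("pillar side",onplane(D,sd([[436,82],[614,50]]),.016))
```

```text
toe scene [[0.5493, -0.0243, 0.0], [0.7068, -0.0345, 0.0]] len 0.1578 yaw -3.7
toe side [[0.547, -0.0204, 0.0], [0.7088, -0.0325, 0.0]] len 0.1622 yaw -4.27
crest scene [[0.5499, -0.0839, 0.012], [0.6941, -0.0979, 0.012]] len 0.1448 yaw -5.53
crest side [[0.5401, -0.0826, 0.012], [0.6972, -0.0933, 0.012]] len 0.1575 yaw -3.87
outer top scene [[0.5422, -0.123, 0.022], [0.7003, -0.1321, 0.022]] len 0.1583 yaw -3.28
bottom -y side [[0.5412, -0.1197, 0.0], [0.7039, -0.1317, 0.0]] len 0.1632 yaw -4.21
pillar scene [[0.5047, 0.1093, 0.016], [0.6757, 0.1133, 0.016]] len 0.1711 yaw 1.35
pillar side [[0.5074, 0.1125, 0.016], [0.6783, 0.1108, 0.016]] len 0.1708 yaw -0.57
```

Run:
```python
from h import *
import pickle
cs=pickle.load(open("c0.pkl","rb"));S,D=cs["scene"],cs["side"]
P={"drv tip":(318,338),"drv end":(340,282),"rack a":(343,268),"rack b":(385,263),"vial":(466,247),"dish":(510,280),"collar":(588,355),"eyep":(552,472),"orange":(346,433),"orange2":(395,358)}
for k,p in P.items(): print(k,onplane(D,[np.array(p)/1.5625],0.0).round(3)[0][:2])
print("rack scene",onplane(S,np.array([[472,271],[441,250],[514,240]])/1.5625,0.).round(3))
```

```text
drv tip [0.309 0.173]
drv end [0.379 0.315]
rack a [0.393 0.356]
rack b [0.482 0.351]
vial [0.664 0.361]
dish [0.717 0.238]
collar [0.779 0.011]
eyep [ 0.61  -0.197]
orange [ 0.316 -0.045]
orange2 [0.434 0.092]
rack scene [[ 0.478  0.356 -0.   ]
 [ 0.393  0.361  0.   ]
 [ 0.472  0.491  0.   ]]
```

{"fn": "drive_tool", "kwargs": {
  "rows": [
    [[0.045, -0.008, 0], 0],
    [[0.045, -0.008, 0], 0],
    [[0.045, -0.008, 0], 0],
    [[0.04, -0.009, 0], 0],
    [[0, 0, 0], 0]
  ]
}}

```text
t: 0.65
tool_pos: [0.5905, 0.1791, 0.3035]
tool_rot: [-2.214, -2.226, -0.0]
contact_force: [0.5, -0.4, -1.0]
opening: 0.0856
grip_force: 0.0
```

{"fn": "drive_tool", "kwargs": {
  "rows": [
    [[0, 0, 0.045], 0],
    [[0, 0, 0.045], 0],
    [[0, 0, 0.045], 0],
    [[0, 0, 0.045], 0],
    [[0, 0, 0.03], 0],
    [[0, 0, 0.014], 0],
    [[0, 0, 0], 0],
    [[0, 0, 0], 0]
  ]
}}

```text
t: 1.45
tool_pos: [0.5932, 0.1749, 0.0814]
tool_rot: [2.221, 2.22, 0.003]
contact_force: [1.4, 0.2, 0.2]
opening: 0.0853
grip_force: 0.0
```

Run:
```python
from h import *
print(ctrl.finger_overhang)
c=vision.get_image("side");s=vision.get_image("scene")
X=np.array(ctrl.get_obs()["tool_pos"]);u=proj(c,X)[0];v=proj(s,X)[0];print(X,u,v)
def cr(c,u):
    x,y=int(u[0])-60,int(u[1])-40; print(x,y);return cv2.resize(c["image"][y:y+100,x:x+100],(400,400),interpolation=cv2.INTER_CUBIC)
a=np.hstack([cr(c,u),cr(s,v)]);cv2.imwrite("pics/tip.png",np.clip(a*1.8,0,255).astype(np.uint8))
for z in(.0596,.0726):
    for dy in(-.05,.05):print(z,dy,proj(c,X+[dy,-.011,-z]),proj(s,X+[dy,-.011,-z]))
```

```text
0.0726
[0.59383566 0.17515787 0.08271845] [299.29932165 178.72025739] [292.7820436  200.86231134]
239 138
232 160
0.0596 -0.05 [[282.64678866 198.9729489 ]] [[274.46043939 210.0804854 ]]
0.0596 0.05 [[314.37652156 193.29376077]] [[302.97156965 229.62831591]]
0.0726 -0.05 [[282.35521499 202.10037548]] [[274.25868077 213.58422946]]
0.0726 0.05 [[313.86482761 196.40578196]] [[302.55632855 233.13371847]]
```

View pics/tip.png

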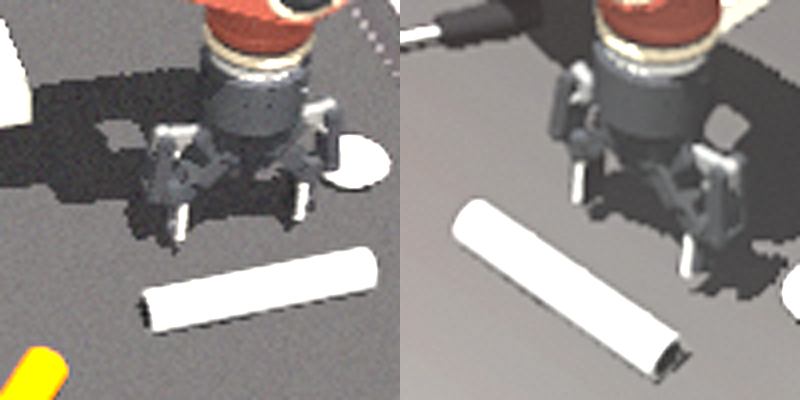

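Both views put the open fingertips 60 mm ahead of the TCP, e.g. side crop (180,240) and (300,220). I'll lower about 16 mm more and approach the tube.

{"fn": "drive_tool", "kwargs": {
  "rows": [
    [[0, 0, 0.008], 0],
    [[0, 0, 0.006], 0],
    [[0, 0, 0], 0],
    [[-0.01, 0, 0], 0],
    [[-0.01, 0, 0], 0],
    [[-0.005, 0, 0], 0],
    [[-0.003, 0, 0], 0],
    [[-0.003, 0, 0], 0],
    [[0, 0, 0], 0],
    [[0, 0, 0], 0]
  ]
}}

```text
t: 2.55
tool_pos: [0.592, 0.1441, 0.066]
tool_rot: [-2.221, -2.221, -0.0]
contact_force: [0.3, 0.3, 0.2]
opening: 0.0856
grip_force: 0.0
```

{"fn": "drive_tool", "kwargs": {
  "rows": [
    [[-0.003, 0, 0], 0],
    [[-0.003, 0, 0], 0],
    [[-0.003, 0, 0], 0],
    [[-0.003, 0, 0], 0.007],
    [[-0.003, 0, 0], 0.007],
    [[-0.003, 0, 0], 0.007],
    [[-0.003, 0, 0], 0.007],
    [[-0.003, 0, 0], 0.007],
    [[-0.003, 0, 0], 0.007],
    [[-0.003, 0, 0], 0.007]
  ]
}}

```text
t: 3.55
tool_pos: [0.5915, 0.1138, 0.0659]
tool_rot: [-2.276, -2.166, 0.0]
contact_force: [-0.2, 0.4, 0.2]
opening: 0.0856
grip_force: 0.1
```

{"fn": "drive_tool", "kwargs": {
  "rows": [
    [[-0.003, 0, 0], 0.007],
    [[-0.003, 0, 0], 0.007],
    [[-0.003, 0, 0], 0.007],
    [[-0.003, 0, 0], 0],
    [[-0.003, 0, 0], 0],
    [[-0.003, 0, 0], 0],
    [[-0.002, 0, 0], 0],
    [[-0.002, 0, 0], 0],
    [[-0.001, 0, 0], 0],
    [[-0.001, 0, 0], 0]
  ]
}}

```text
t: 4.55
tool_pos: [0.59, 0.09, 0.0659]
tool_rot: [-2.298, -2.142, -0.0]
contact_force: [-0.4, 0.6, -0.9]
opening: 0.0857
grip_force: 0.1
```

```bash
cat > look.py <<'E'
from h import *
import sys
c=vision.get_image("side");s=vision.get_image("scene");X=ctrl.get_obs()["tool_pos"];print(X)
def cr(c,x,y): return cv2.resize(c["image"][y:y+125,x:x+125],(400,400),interpolation=cv2.INTER_CUBIC)
a=np.hstack([cr(s,185,200),cr(c,265,190)]);cv2.imwrite(f"pics/{sys.argv[1]}.png",a)
E
python3 look.py push1
```

```text
[0.59001146 0.08995594 0.06591732]
```

View pics/push1.png

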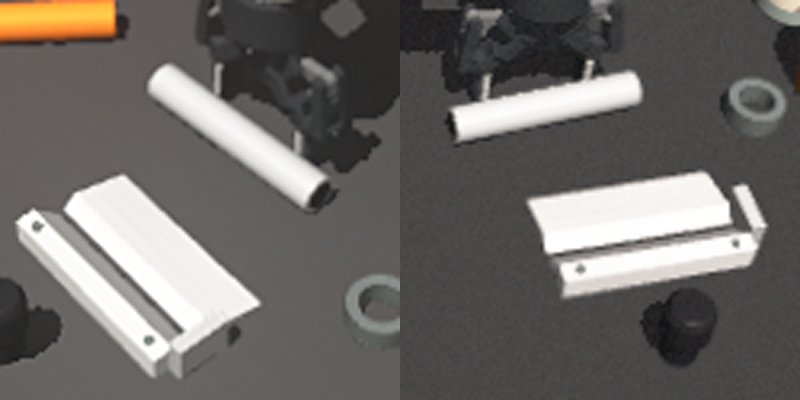

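The tube rolled ahead with both fingers behind it. Its side ends are at crop (456,124) and (638,88), and its scene ends at (160,78) and (318,192). I'll check its yaw numerically.

Run:
```python
from h import *
import pickle
cs=pickle.load(open("c0.pkl","rb"));S,D=cs["scene"],cs["side"]
sc=lambda L:np.array(L,float)/3.2+[185-.34,200-.34]
sd=lambda L:(np.array(L,float)-[400,0])/3.2+[265-.34,190-.34]
def rep(n,P):
    d=P[1]-P[0];print(n,P.round(4).tolist(),"len",np.linalg.norm(d).round(4),"yaw",np.degrees(np.arctan2(d[1],d[0])).round(2))
rep("pillar scene",onplane(S,sc([[160,78],[318,192]]),.016))
rep("pillar side",onplane(D,sd([[456,124],[638,88]]),.016))
```

```text
pillar scene [[0.5029, 0.0577, 0.016], [0.6735, 0.0609, 0.016]] len 0.1706 yaw 1.08
pillar side [[0.5095, 0.0607, 0.016], [0.6807, 0.0611, 0.016]] len 0.1712 yaw 0.11
```

{"fn": "drive_tool", "kwargs": {
  "rows": [
    [[-0.002, 0, 0], 0],
    [[-0.003, 0, 0], 0],
    [[-0.004, 0, 0], 0],
    [[-0.004, 0, 0], 0],
    [[-0.004, 0, 0], 0],
    [[-0.004, 0, 0], 0],
    [[-0.004, 0, 0], 0],
    [[-0.004, 0, 0], 0],
    [[-0.004, 0, 0], 0],
    [[-0.004, 0, 0], 0]
  ]
}}

```text
t: 5.65
tool_pos: [0.5874, 0.0528, 0.0659]
tool_rot: [2.298, 2.142, -0.0]
contact_force: [0.7, 0.5, 0.0]
opening: 0.0854
grip_force: 0.1
```

{"fn": "drive_tool", "kwargs": {
  "rows": [
    [[-0.004, 0, 0], 0],
    [[-0.004, 0, 0], 0],
    [[-0.004, 0, 0], 0],
    [[-0.004, 0, 0], 0],
    [[-0.004, 0, 0], 0],
    [[-0.004, 0, 0], 0],
    [[-0.004, 0, 0], 0],
    [[-0.004, 0, 0], 0],
    [[-0.004, 0, 0], 0],
    [[-0.004, 0, 0], 0]
  ]
}}

```text
t: 6.65
tool_pos: [0.5846, 0.0129, 0.0659]
tool_rot: [2.298, 2.142, 0.0]
contact_force: [-0.1, 0.6, -0.4]
opening: 0.0855
grip_force: 0.1
```

{"fn": "drive_tool", "kwargs": {
  "rows": [
    [[-0.003, 0, -0.0006], 0],
    [[-0.003, 0, -0.0006], 0],
    [[-0.003, 0, -0.0006], 0],
    [[-0.003, 0, -0.0006], 0],
    [[-0.002, 0, -0.0006], 0],
    [[-0.002, 0, -0.0006], 0],
    [[0, 0, 0], 0],
    [[0, 0, 0], 0],
    [[0, 0, 0], 0],
    [[0, 0, 0], 0]
  ]
}}

```text
t: 7.65
tool_pos: [0.5835, -0.0027, 0.0694]
tool_rot: [2.298, 2.142, -0.0]
contact_force: [1.5, 2.7, 1.8]
opening: 0.0855
grip_force: 1.4
```

```bash
python3 look.py push2
```

```text
[ 0.58350341 -0.00269803  0.06947588]
```

View pics/push2.png

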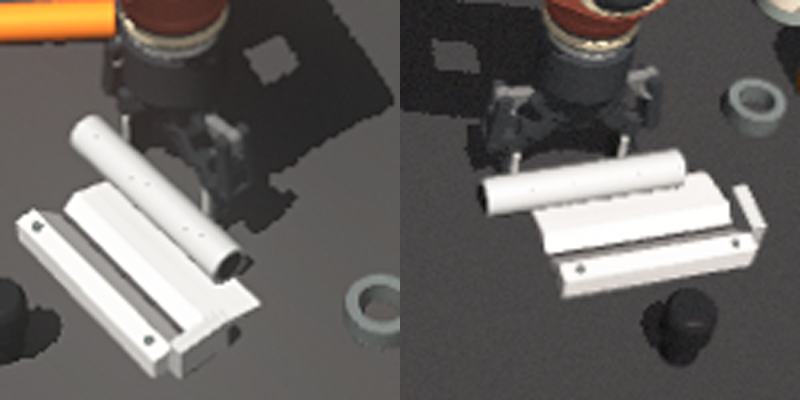

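The tube lies on the ramp toe parallel to the cradle, with side ends at crop (487,197) and (684,165), and both fingers are bearing on it. I'll push it up the ramp.

{"fn": "drive_tool", "kwargs": {
  "rows": [
    [[-0.003, 0, -0.0006], 0],
    [[-0.003, 0, -0.0006], 0],
    [[-0.003, 0, -0.0006], 0],
    [[-0.003, 0, -0.0006], 0],
    [[-0.003, 0, -0.0007], 0],
    [[-0.003, 0, -0.0007], 0],
    [[-0.003, 0, -0.0007], 0],
    [[-0.003, 0, -0.0007], 0],
    [[-0.003, 0, -0.0007], 0],
    [[-0.003, 0, -0.0007], 0]
  ]
}}

```text
t: 8.75
tool_pos: [0.5813, -0.0329, 0.0761]
tool_rot: [-2.298, -2.142, 0.0]
contact_force: [0.7, 4.3, 1.6]
opening: 0.0859
grip_force: 2.2
```

{"fn": "drive_tool", "kwargs": {
  "rows": [
    [[-0.002, 0, -0.0006], 0],
    [[-0.002, 0, -0.0006], 0],
    [[-0.002, 0, -0.0006], 0],
    [[-0.002, 0, -0.0006], 0],
    [[-0.002, 0, -0.0002], 0],
    [[-0.002, 0, 0], 0],
    [[-0.002, 0, 0], 0],
    [[-0.002, 0, 0], 0],
    [[-0.002, 0, 0], 0],
    [[-0.002, 0, 0], 0]
  ]
}}

```text
t: 9.75
tool_pos: [0.5799, -0.0529, 0.0786]
tool_rot: [-2.298, -2.142, 0.0]
contact_force: [-0.1, -0.3, -0.5]
opening: 0.0852
grip_force: 0.0
```

```bash
python3 look.py push3
```

```text
[ 0.57998412 -0.05289302  0.07870362]
```

View pics/push3.png

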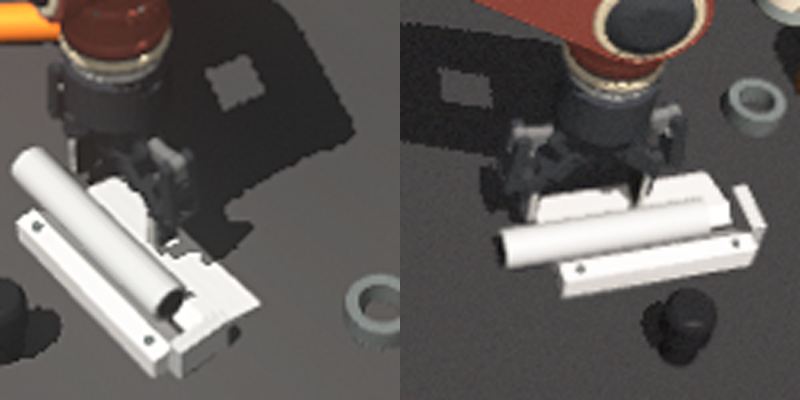

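The tube is bedded in the groove. Its near end is at side crop (503,248) and its far end near (707,217), and contact force is zero. I'll measure the near end while backing the tool off.

```bash
cat > m.py <<'E'
from h import *
sc=lambda L:np.array(L,float)/3.2+[185-.34,200-.34]
sd=lambda L:(np.array(L,float)-[400,0])/3.2+[265-.34,190-.34]
import pickle
cs=pickle.load(open("c0.pkl","rb"));S,D=cs["scene"],cs["side"]
ex=np.array([.9976,-.0698]);ey=np.array([.0698,.9976]);O=np.array([.6387,-.0875])
def rep(n,P):
    d=P[1]-P[0];print(n,P[:,:2].round(4).tolist(),"len",np.linalg.norm(d).round(4),"yaw",np.degrees(np.arctan2(d[1],d[0])).round(2),"cradle",[((p[:2]-O)@ex*1e3).round(1).item() for p in P],[((p[:2]-O)@ey*1e3).round(1).item() for p in P])
E
python3 - <<'E'
from m import *
rep("side",onplane(D,sd([[504,249],[706,217]]),.0206))
rep("scene",onplane(S,sc([[27,164],[175,301]]),.0206))
E
```

```text
side [[0.5045, -0.0778], [0.675, -0.0899]] len 0.1709 yaw -4.07 cradle [-134.5, 36.4] [0.3, 0.1]
scene [[0.5027, -0.0809], [0.6734, -0.0877]] len 0.1709 yaw -2.28 cradle [-136.1, 34.6] [-2.9, 2.2]
```

{"fn": "drive_tool", "kwargs": {
  "rows": [
    [[0.008, 0, 0], 0],
    [[0.01, 0, -0.01], 0],
    [[0, 0, -0.03], 0],
    [[0, 0, -0.03], 0],
    [[0, -0.03, -0.03], 0],
    [[0, -0.04, 0], 0],
    [[0, -0.03, 0], 0],
    [[0, 0, 0], 0]
  ],
  "jaw": 0
}}

```text
t: 10.65
tool_pos: [0.4785, -0.0262, 0.1784]
tool_rot: [-2.296, -2.142, 0.001]
contact_force: [0.3, -0.4, -0.1]
opening: 0.0852
grip_force: 0.0
```

{"fn": "drive_tool", "kwargs": {
  "rows": [
    [[-0.02, -0.006, 0], 0],
    [[-0.02, -0.006, 0], 0],
    [[-0.01, 0, 0], 0],
    [[0, 0, 0.03], 0],
    [[0, 0, 0.03], 0],
    [[0, 0, 0.02], 0],
    [[0, 0, 0.01], 0],
    [[0, 0, 0.004], 0],
    [[0, 0, 0], 0],
    [[0, 0, 0], 0]
  ],
  "jaw": 1
}}

```text
t: 11.65
tool_pos: [0.4671, -0.0769, 0.086]
tool_rot: [2.296, 2.141, 0.002]
contact_force: [0.4, -0.1, -0.1]
opening: -0.0001
grip_force: 0.0
```

```bash
python3 - <<'E'
from m import *
o=ctrl.get_obs();p=o["tool_pos"];d=p[:2]-O;print(p,d@ex,d@ey,o["opening"],ctrl.finger_overhang)
E
python3 look.py close
```

```text
[ 0.46707561 -0.07687597  0.08595904] -0.17195404991707458 -0.0013808495790596197 -0.00010211159309777726 0.0726
[ 0.46697754 -0.07690477  0.08601541]
```

View pics/close.png

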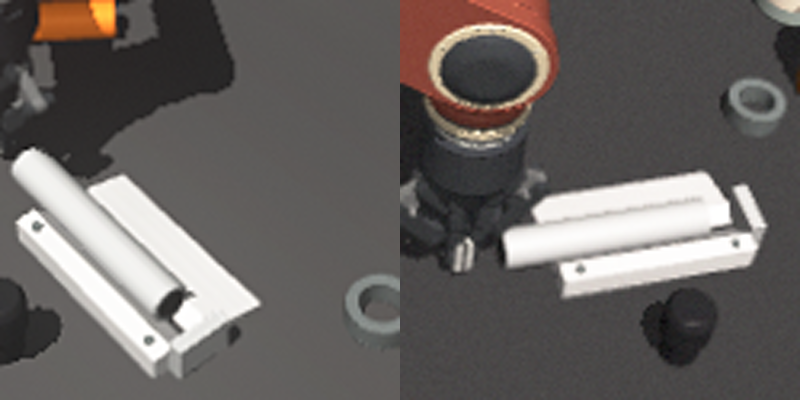

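The closed fingers stand in line with the near end, tips at side crop (463,255), with about 25 mm of gap. I'll push along the groove.

{"fn": "drive_tool", "kwargs": {
  "rows": [
    [[0, 0.005, 0], 0],
    [[0, 0.005, 0], 0],
    [[0, 0.004, 0], 0],
    [[0, 0.003, 0], 0],
    [[0, 0.003, 0], 0],
    [[0, 0.003, 0], 0],
    [[0, 0.002, 0], 0],
    [[0, 0.002, 0], 0],
    [[0, 0.002, 0], 0],
    [[0, 0.002, 0], 0]
  ]
}}

```text
t: 12.75
tool_pos: [0.4968, -0.0787, 0.0843]
tool_rot: [-2.297, -2.142, 0.0]
contact_force: [-2.8, 0.7, -0.1]
opening: 0.0001
grip_force: 1.3
```

{"fn": "drive_tool", "kwargs": {
  "rows": [
    [[0, 0.002, 0], 0],
    [[0, 0.002, 0], 0],
    [[0, 0.002, 0], 0],
    [[0, 0.002, 0], 0],
    [[0, 0.002, 0], 0],
    [[0, 0.002, 0], 0],
    [[0, 0.001, 0], 0],
    [[0, 0.001, 0], 0],
    [[0, 0.001, 0], 0],
    [[0, 0, 0], 0]
  ]
}}

```text
t: 13.75
tool_pos: [0.5121, -0.08, 0.0848]
tool_rot: [2.298, 2.142, 0.0]
contact_force: [-0.5, -0.5, -0.1]
opening: 0.0
grip_force: 0.8
```

{"fn": "drive_tool", "kwargs": {
  "rows": [
    [[0, 0.001, 0], 0],
    [[0, 0.001, 0], 0],
    [[0, 0.001, 0], 0],
    [[0, 0.001, 0], 0],
    [[0, 0, 0], 0],
    [[0, 0, 0], 0]
  ]
}}

```text
t: 14.35
tool_pos: [0.5161, -0.0802, 0.0848]
tool_rot: [2.297, 2.142, 0.001]
contact_force: [-1.2, 0.5, -0.8]
opening: 0.0003
grip_force: 0.8
```

{"fn": "drive_tool", "kwargs": {
  "rows": [
    [[0, 0.001, 0], 0],
    [[0, 0.001, 0], 0],
    [[0, 0.001, 0], 0],
    [[0, 0, 0], 0],
    [[0, 0, 0], 0]
  ]
}}

```text
t: 14.85
tool_pos: [0.5182, -0.0803, 0.0846]
tool_rot: [-2.296, -2.141, 0.003]
contact_force: [-6.2, 0.3, 3.6]
opening: -0.0
grip_force: 3.3
```

{"fn": "drive_tool", "kwargs": {
  "rows": [
    [[0, 0.001, 0], 0],
    [[0, 0.001, 0], 0],
    [[0, 0, 0], 0],
    [[0, 0, 0], 0]
  ]
}}

```text
t: 15.25
tool_pos: [0.5186, -0.0803, 0.0841]
tool_rot: [-2.293, -2.139, 0.008]
contact_force: [-12.3, -0.3, 7.7]
opening: -0.0001
grip_force: 6.5
```

{"fn": "drive_tool", "kwargs": {
  "rows": [
    [[0, 0.001, 0], 0],
    [[0, 0.001, 0], 0],
    [[0, 0, 0], 0],
    [[0, 0, 0], 0]
  ]
}}

```text
t: 15.65
tool_pos: [0.519, -0.0802, 0.0834]
tool_rot: [-2.29, -2.136, 0.013]
contact_force: [-18.4, 0.3, 9.9]
opening: 0.0001
grip_force: 9.4
```

The push is firm at tool cradle x ≈ −0.120, which is −105 minus the finger thickness, so the end is on the stop. I'll back off and look.

{"fn": "drive_tool", "kwargs": {
  "rows": [
    [[0, -0.002, 0], 0],
    [[0, -0.002, 0], 0],
    [[0, -0.003, 0], 0],
    [[0, -0.006, 0], 0],
    [[0, -0.015, 0], 0],
    [[0, -0.025, 0], 0],
    [[0, -0.005, -0.03], 0],
    [[0, 0, -0.04], 0],
    [[0, 0, -0.04], 0],
    [[0, 0, 0], 0]
  ]
}}

```text
t: 16.65
tool_pos: [0.4687, -0.0778, 0.2023]
tool_rot: [2.288, 2.133, 0.011]
contact_force: [0.5, -0.9, 0.5]
opening: -0.0002
grip_force: 0.0
```

```bash
python3 look.py final
```

```text
[ 0.46604113 -0.07691535  0.19670959]
```

View pics/final.png

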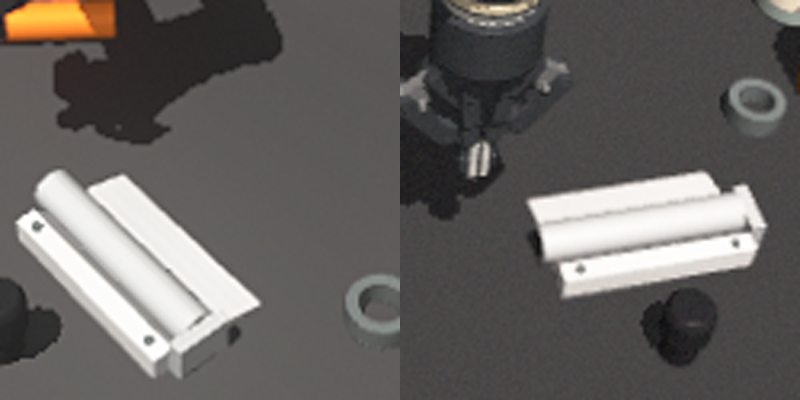

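The far end meets the stop plate at side crop (745,205). The near end is at (541,243), so I'll check that against the −105 mm it must be.

Run:
```python
from m import *
rep("side",onplane(D,sd([[541,243],[741,210]]),.0206))
rep("scene",onplane(S,sc([[48,183],[197,325]]),.0206))
```

```text
side [[0.535, -0.0797], [0.7064, -0.0909]] len 0.1718 yaw -3.72 cradle [-104.0, 67.8] [0.5, 1.4]
scene [[0.5283, -0.0816], [0.6988, -0.0909]] len 0.1708 yaw -3.11 cradle [-110.5, 60.2] [-1.8, 0.8]
```

The end checks out: the mean of the two views is −107 ± 3 mm, and the push went hard against the stop. The dark sliver is the plug showing 4.6 mm above the 32 mm plate, so I'm handing in.

```bash
python3 -c "
from station import ctrl
print(ctrl.finish_job())"
```

```text
the job is handed in; nothing more can be done
None
```

The pillar was rolled up the ramp into the V-groove and pushed along it until it came up hard against the stop, the other things were left untouched, and the job was handed in at about 17 s.

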